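# Seat the plug-in parts, lean the driver boards on the cooling rest and set the fan timer

## Robot

A 7-joint arm with a two-finger parallel gripper is mounted at the origin on the work surface. World frame = base frame: x ahead of the robot, y to its left, z up, the work surface at z = 0. Lengths are in m, angles in rad, forces in N, time in s.
With the tool pointing down it reaches from about 0.425 to 0.875 m from the base axis. Payload 8.4 kg.
Tool frame: the origin (TCP) lies at the very end of the fingers, on their centre line; the grasp point (between the pads) lies 19 mm behind it (r.tcp_to_grasp is the distance from the TCP to the grasp point, in m); z points along the fingers, y is the line along which they close (so a half turn about z gives the same grasp; the last joint's range is limited). The gripper opens to 85 mm and grips with 20 to 120 N. Pads are 22 mm wide; open, the fingers measure 114 mm over their backs; the gripper's body (76 mm by 85 mm) begins 54 mm behind the grasp point. The pads swing forward as they close: fully open they stand 13 mm farther back than shut.
Start: joints at [-1.251, 0.333, 0.04, 1.465, -0.013, 1.343, -0.059], TCP at [0.264, 0.594, 0.231] pointing down, gripper open.
Joint ranges: [-2.58, 2.58], [-0.38, 2.09], [-1.3, 1.39], [0.25, 2.4], [-1.5, 4.64], [0.08, 2.09], [-2.65, 2.65]. Speed limits (rad/s): [2.22, 2.22, 2.79, 2.79, 3.14, 3.14, 3.14].

## Interface

Orientations are given as a rotation vector (axis times angle).
In Python, from bench import r, grab_frame, camera_params, ticket gives the robot as it stands.
- The arm moves only by the shell command python3 -m inch 'ROWS' [OPENING] [FORCE]. ROWS is JSON, one flat list of numbers, 4 for each row, row after row: the shift along the tool's x, y, z in units of 2 cm (1.0 is 2 cm), then the turn about the tool's z in units of 5 degrees (1.0 is 5 degrees). A call has 1 to 10 rows; each row shifts and turns the commanded pose from where the row before left it, along the tool's axes as they then stand; what a row does not reach is not made up. A row lasts 1/8 s, in which the tool goes at most 62.5 mm and 10.7 degrees, less where a joint would pass 70% of its speed; a pose out of reach is approached as far as the arm can. A call with a number of a shift or a turn outside -1 to 1 is refused whole. A call with a gripper value outside its range is refused whole. OPENING is the closure, from -1 (fully open) to 1 (shut), set as the call begins (- or left out, the last holds). The fingers move at their own pace and stop on an object; FORCE is the grip in N (left out, the last holds). Time passes only in rows, so rows that do not move let the fingers close. It gives the time, the measured TCP pose, the force, the opening and the grip force at its end, in the units of the state.
- r.state(): the state, without advancing time (a new reading comes with each control period).
- grab_frame(name): name is "side" or "top" or "wrist"; returns the picture (480x640x3 uint8, red, green, blue); there is no depth.
- camera_params(name): a dict with "mtx" (3x3 intrinsics, pixels), "rvec" (rotation vector, rad) and "tvec" (3), from world to camera coordinates, as OpenCV has them; the wrist camera has in their place "mount" (4x4, takes a point from camera to tool coordinates, whose origin is the TCP and whose axes are the flange's). Camera axes: x right, y down, z forward; pixel columns grow to the right and rows downward; lengths in m; the calibration is good to about 2 mm. A picture is of the moment at which its call begins: read the wrist's pose just before it. camera_params takes no time and is no camera call.
- ticket.finish_job(): hands the job in; it is judged then, once.
The state is a dict: "time_s": time; "joint_pos": joint angles; "qvel": joint speeds; "tau": joint torques, N m; "position": TCP position; "ee_rot": TCP orientation; "contact_force": force on the tool from outside, world axes, zero at the start; "moment": the same for the moment, N m; "grip_width": finger opening in m; "gripper_force": force on a finger pad.
Only numpy, scipy, OpenCV 4.12 (cv2) and the standard library are available. Lean on these libraries where they do the work, as an engineer would, in place of code of your own. Each camera call takes 0.05 s, during which the arm holds its last target. There are 200 camera calls.

## Task

First press both plug-in parts, the yellow transformer and the green terminal block, of every driver board on the bench down until they are fully home. Then lean all the boards side by side on the cooling rest, parts facing up towards the robot, each with a short end on the bench behind the foot strip, square to the strip, and its back resting on the bar. When all of them are leaning, turn the fan timer's knob until its pointer stands at the raised tab; leave everything else on the bench where it is.

Things in the scene. Friction and masses are not known exactly. Their poses are not given: they have to be found in the camera images.
- board_a: LED driver board (two or three present): flat slab 120 x 56 x 12 mm, aluminium with a blue circuit board on top, 245 g. Origin: centre of the underside; x along the 120 mm length, y across the 56 mm width, z out of the parts side. Starts lying flat on the bench, parts up. Can be gripped across the width at mid-length; its small fixed parts reach no higher than 24 mm.
- transformer_a (a joint): Travel (m) of board_a's transformer, a yellow block 26 x 32 mm in plan at board x = +32 mm, y = 0, plugged into the board: 0 = 6 mm proud (its top 36 mm above the board's underside), 0.006 = fully home (top at 30 mm). Slides stiffly straight into the board (about 5 N of friction) and stays where it is left.
- terminal_a (a joint): Travel (m) of board_a's terminal block, a green bar 14 x 42 mm in plan (long across the board) at board x = -44 mm, y = 0, plugged into the board: 0 = 6 mm proud (top 32 mm above the board's underside), 0.006 = fully home (top at 26 mm). About 5 N of friction; stays where it is left.
- board_b: LED driver board (two or three present): flat slab 120 x 56 x 12 mm, aluminium with a blue circuit board on top, 245 g. Origin: centre of the underside; x along the 120 mm length, y across the 56 mm width, z out of the parts side. Starts lying flat on the bench, parts up. Can be gripped across the width at mid-length; its small fixed parts reach no higher than 24 mm.
- transformer_b (a joint): Travel (m) of board_b's transformer, a yellow block 26 x 32 mm in plan at board x = +32 mm, y = 0, plugged into the board: 0 = 6 mm proud (its top 36 mm above the board's underside), 0.006 = fully home (top at 30 mm). Slides stiffly straight into the board (about 5 N of friction) and stays where it is left.
- terminal_b (a joint): Travel (m) of board_b's terminal block, a green bar 14 x 42 mm in plan (long across the board) at board x = -44 mm, y = 0, plugged into the board: 0 = 6 mm proud (top 32 mm above the board's underside), 0.006 = fully home (top at 26 mm). About 5 N of friction; stays where it is left.
- board_c: LED driver board (two or three present): flat slab 120 x 56 x 12 mm, aluminium with a blue circuit board on top, 245 g. Origin: centre of the underside; x along the 120 mm length, y across the 56 mm width, z out of the parts side. Starts lying flat on the bench, parts up. Can be gripped across the width at mid-length; its small fixed parts reach no higher than 24 mm.
- transformer_c (a joint): Travel (m) of board_c's transformer, a yellow block 26 x 32 mm in plan at board x = +32 mm, y = 0, plugged into the board: 0 = 6 mm proud (its top 36 mm above the board's underside), 0.006 = fully home (top at 30 mm). Slides stiffly straight into the board (about 5 N of friction) and stays where it is left.
- terminal_c (a joint): Travel (m) of board_c's terminal block, a green bar 14 x 42 mm in plan (long across the board) at board x = -44 mm, y = 0, plugged into the board: 0 = 6 mm proud (top 32 mm above the board's underside), 0.006 = fully home (top at 26 mm). About 5 N of friction; stays where it is left.
- rest: Cooling rest, fixed: foot strip 400 long (y), 12 deep, 14 mm high; behind it (+x) a level bar along y, 16 mm thick, axis at x 76.5, z 50.9 mm, on end posts 62 high at y +-205. Origin: bench height, middle of the strip's back face; x towards the bar, away from the robot, z up. A board leaning behind the strip on the bar slopes 42 deg, centre of its underside at x 53, z 40 mm.
- timer: Fan timer, a grey box 90 x 90 x 30 mm fixed to the bench. Origin: centre of its underside; z up. The black knob stands in the middle of its top.
- timer_knob (a joint): Angle (rad) of the timer knob, 0 to 3.1, growing clockwise seen from above; at 0 the pointer shows along the timer's +x. Starts short of the tab. A black disc 48 mm across, 6 high on the box top, and on it an upright bar grip 46 long (along the pointer), 13 wide, 24 high, its top 60 mm above the bench. Light friction (0.04 N m) holds it.
- pointer_tip (a point): Tip of the knob's white pointer (a white line on half of the bar's top and a nub at its foot), 30 mm from the knob's axis, 38 mm above the bench; turns with the knob.
- tab_mark (a point): Point 30 mm from the knob's axis at which the pointer tip stands when it faces the small raised white tab (11 x 6 x 6 mm) on the rim of the dark steel ring around the knob; the ring is fixed, at a different angle each time.
- tape_roll: Bystander: roll of paper tape lying flat, 90 mm across, 25 mm high; origin at the centre of its underside.
- spool: Bystander: steel solder spool, 56 mm across, 40 mm high; origin at the centre of its underside.
- flux: Bystander: small glass flux jar, 36 mm across, 55 mm high; origin at the centre of its underside.
- straightedge: Bystander: aluminium bar 200 x 30 x 12 mm lying flat; origin at the centre of its underside.
Things that resemble listed ones, but are neither listed nor needed, are in the scene too. Leave any red or turquoise look-alike of the timer alone.

How it is judged:
On the way, in this order (a step that is already met when the one before it is completed fails the run):
1. both plug-in parts of every board are fully home (value of joint each of transformer_a, terminal_a, transformer_b, terminal_b, transformer_c, terminal_c above 0.0048 m), for 0.2 s.
2. every board leans on the rest, foot behind the strip, back on the bar (x of board_a in the frame of rest between 0.038 and 0.068 m and z of board_a in the frame of rest between 0.03 and 0.055 m and y of board_a in the frame of rest between -0.17 and 0.17 m and angle between board_a's own z axis and vertical between 0.58 and 0.95 rad and angle between the y axis of each of board_a, board_b, board_c and the y axis of rest, either way round below 0.2 rad and contact force between each of board_a, board_b, board_c and rest above 0.1 N and linear speed of each of board_a, board_b, board_c below 0.03 m/s and x of board_b in the frame of rest between 0.038 and 0.068 m and z of board_b in the frame of rest between 0.03 and 0.055 m and y of board_b in the frame of rest between -0.17 and 0.17 m and angle between board_b's own z axis and vertical between 0.58 and 0.95 rad and x of board_c in the frame of rest between 0.038 and 0.068 m and z of board_c in the frame of rest between 0.03 and 0.055 m and y of board_c in the frame of rest between -0.17 and 0.17 m and angle between board_c's own z axis and vertical between 0.58 and 0.95 rad), for 0.3 s.
3. the timer's pointer stands at the tab (horizontal distance between pointer_tip and tab_mark below 0.004 m), for 0.2 s.
At the end, for the whole second after the job is handed in: Every board leans still on the rest, parts up: centre of its underside 38-68 mm behind the strip, 30-55 mm high, within 170 mm of the middle, sloping 33-54 deg, square within 0.2 rad, touching the rest; its parts within 1.2 mm of home; pointer tip within 4 mm of the tab mark (all of step 1 and all of step 2 and horizontal distance between pointer_tip and tab_mark below 0.004 m).
It fails at once if a bystander (tape roll, spool, flux jar, straightedge) is shifted by more than 6 cm (distance of any of tape_roll, spool, flux, straightedge from where it was at the start of the episode above 0.06 m).
Of board_a, board_b, board_c only 2 to 3 are there at a start; the rules pass over those that are not, and their reading is None.
At some moment in a run one of board_a, board_b, board_c may be knocked a few centimetres aside while the robot is not near it.
It also fails if it takes over 210 s, if anything falls off the work surface, if the arm or the gripper's body presses on something with over 40 N, if the wrist force passes 120 N, or if a joint passes its speed limit or range.

## Working session

There is one attempt and no reset: what is moved stays moved. The work goes in short steps, Python scripts to look and compute and a shell command to move; the robot and the scene stay as the last step left them, time stands still between calls to the robot, and variables do not carry over. Pictures are saved under pics/ and viewed, at most 14 in all, crops included, and the job is handed in when it is done.

```bash
ls; mkdir -p pics; python3 - <<'E'
from bench import r, grab_frame, camera_params
import cv2,numpy as np
s=r.state(); print(s['position'],s['ee_rot'],s['time_s'],s['grip_width'],s['contact_force'])
for n in ['top','side']:
    im=grab_frame(n); cv2.imwrite(f'pics/{n}0.png',im[:,:,::-1]); p=camera_params(n); print(n,{k:np.round(v,4).tolist() for k,v in p.items()})
print(camera_params('wrist'))
E
```

```text
pics
[0.26419746 0.59339783 0.23042183] [-6.53049922e-01 -3.07278347e+00  2.48713403e-03] 0.0 0.08538108027863904 [ 0.77132039 -0.06429651 -0.31834244]
top {'mtx': [[591.1806, 0.0, 319.9435], [0.0, 591.1806, 233.7672], [0.0, 0.0, 1.0]], 'rvec': [2.1201, -2.1037, 0.2021], 'tvec': [0.0097, 0.4642, 1.5281]}
side {'mtx': [[487.4079, 0.0, 319.321], [0.0, 487.4079, 231.5368], [0.0, 0.0, 1.0]], 'rvec': [2.2953, -0.8284, 0.322], 'tvec': [-0.3293, 0.2476, 0.9117]}
{'mtx': array([[344.61020496,   0.        , 315.64183883],
       [  0.        , 344.61020496, 243.62097332],
       [  0.        ,   0.        ,   1.        ]]), 'mount': array([[-9.73256671e-04, -9.56550655e-01, -2.91564569e-01,
         7.53598772e-02],
       [ 9.99999435e-01, -8.06329420e-04, -6.92680826e-04,
         1.58629734e-04],
       [ 4.27487208e-04, -2.91565078e-01,  9.56550899e-01,
        -1.42333267e-01],
       [ 0.00000000e+00,  0.00000000e+00,  0.00000000e+00,
         1.00000000e+00]])}
```

View pics/top0.png

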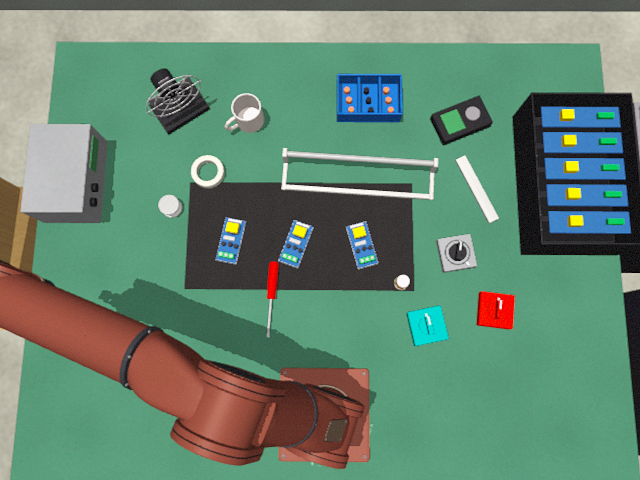

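View pics/side0.png

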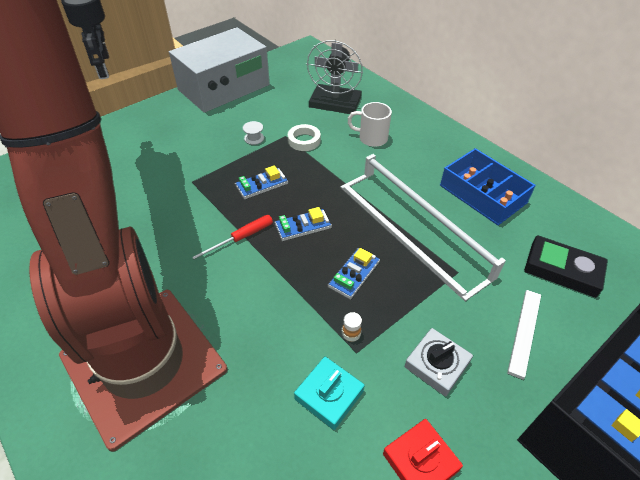

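The top view shows the three boards at about (231,240), (296,244) and (362,245), with yellow at the far end and green at the near end. The foot strip runs from (283,188) to (434,197), the bar lies behind it, and the grey timer is at (457,252). The side view agrees.

```bash
cat > h.py <<'E'
import cv2,numpy as np
from scipy.spatial.transform import Rotation as R
from bench import r, grab_frame, camera_params
def grab(n):
    s=r.state(); return grab_frame(n),s
def cam(n,s=None):
    p=camera_params(n)
    if 'mount' in p:
        T=np.eye(4);T[:3,:3]=R.from_rotvec(s['ee_rot']).as_matrix();T[:3,3]=s['position'];T=T@p['mount']
        return p['mtx'],T[:3,:3],T[:3,3]
    Rm=cv2.Rodrigues(np.array(p['rvec'],float))[0].T
    return p['mtx'],Rm,-Rm@np.array(p['tvec']).ravel()
def ray(c,px,z):
    K,Rm,o=c; d=Rm@np.linalg.inv(K)@np.array([px[0],px[1],1.]); return o+d*(z-o[2])/d[2]
def proj(c,P):
    K,Rm,o=c; q=K@Rm.T@(np.array(P)-o); return q[:2]/q[2]
HSV=dict(yellow=((22,140,120),(34,255,255)),green=((50,110,60),(80,255,255)),blue=((98,110,60),(125,255,255)))
def blobs(im,col,amin=20):
    lo,hi=HSV[col]; m=cv2.inRange(cv2.cvtColor(im,cv2.COLOR_RGB2HSV),lo,hi)
    m=cv2.morphologyEx(m,cv2.MORPH_CLOSE,np.ones((3,3)))
    cs=cv2.findContours(m,cv2.RETR_EXTERNAL,cv2.CHAIN_APPROX_NONE)[0]
    return [c for c in cs if cv2.contourArea(c)>amin]
def go(target,yaw=None):
    "units for tool moves to world target; yaw: wanted direction (deg) of tool y in world"
    s=r.state();M=R.from_rotvec(s['ee_rot']).as_matrix()
    cy=np.degrees(np.arctan2(M[1,1],M[0,1])); 
    t=0
    if yaw is not None: t=-((yaw-cy+90)%180-90)
    print('yaw now',cy.round(1),'turn units',round(t/5,2),'shift units(before turn)',np.round(M.T@(np.array(target)-s['position'])/.02,2))
    M2=M@R.from_euler('z',t,degrees=True).as_matrix()
    print('shift after turn',np.round(M2.T@(np.array(target)-s['position'])/.02,2))
E
python3 - <<'E'
from h import *
im=cv2.imread('pics/top0.png')[:,:,::-1].copy(); c=cam('top'); print('cam',c[2].round(3))
for col,z in (('yellow',.036),('green',.032),('blue',.012)):
    for b in blobs(im,col):
        (u,v),wh,a=cv2.minAreaRect(b)
        if u<430: print(col,np.round((u,v),1),np.round(wh,1),ray(c,(u,v),z).round(4))
for n,px,z in (('stripL',(283,188),.014),('stripR',(434,197),.014),('barL',(285,156),.051),('barR',(436,162),.051),('knob',(458,252),.06),('flux',(403,282),.055)): print(n,ray(c,px,z).round(3))
E
```

```text
cam [ 0.151 -0.003  1.59 ]
yellow [358.8 231.7] [ 9.9 11.8] [ 0.4726 -0.0907  0.036 ]
yellow [299.5 230.9] [11.7 10. ] [0.4737 0.0683 0.036 ]
yellow [232.1 227.1] [11.9 10.2] [0.4829 0.2501 0.036 ]
green [ 93.6 153. ] [ 6.2 33.8] [0.6915 0.6437 0.032 ]
green [325. 261.] [436. 628.] [ 0.3932 -0.0006  0.032 ]
blue [362.  244.1] [42.6 19.9] [ 0.4433 -0.1006  0.012 ]
blue [295.1 242.7] [19.9 43.1] [0.4461 0.081  0.012 ]
blue [230.  239.8] [19.7 42.6] [0.4527 0.2585 0.012 ]
blue [369.5  97.5] [65. 47.] [ 0.8691 -0.1244  0.012 ]
stripL [0.599 0.117 0.014]
stripR [ 0.576 -0.299  0.014]
barL [0.679 0.111 0.051]
barR [ 0.665 -0.301  0.051]
knob [ 0.415 -0.349  0.06 ]
flux [ 0.336 -0.204  0.055]
```

```bash
python3 -m inch '[0,0,0,-1,0,0,0,-1,0,0,0,-1,0,0,0,-1,0,0,0,-0.8,0,0,0,0]' -1 20; python3 -c "
from h import *
go([.5,.1,.25],90)"
```

```text
time_s: 0.85
position: [0.2643, 0.5936, 0.2308]
ee_rot: [-0.001, -3.141, 0.001]
contact_force: [0.9, -0.5, 0.2]
grip_width: 0.0855
gripper_force: 0.0
yaw now 90.0 turn units -0.0 shift units(before turn) [-11.8  -24.67  -0.94]
shift after turn [-11.79 -24.68  -0.94]
```

```bash
python3 -m inch '[-0.8,-1,-0.1,0,-0.8,-1,-0.1,0,-0.8,-1,-0.1,0,-0.8,-1,-0.1,0,-0.8,-1,-0.1,0,-0.8,-1,-0.1,0,-0.8,-1,-0.1,0,-0.8,-1,-0.1,0,-0.8,-1,-0.1,0,-0.8,-1,0,0]'; python3 -m inch '[-0.8,-1,0,0,-0.8,-1,0,0,-0.8,-1,0,0,-0.8,-1,0,0,-0.6,-1,0,0,0,-1,0,0,0,-1,0,0,0,-1,0,0,0,-1,0,0,0,-1,0,0]' ; python3 -m inch '[0,-1,0,0,0,-1,0,0,0,-1,0,0,0,-1,0,0,0,-1,0,0,0,-1,0,0,0,-1,0,0,0,0,0,0,0,0,0,0]' ; python3 - <<'E'
from h import *
im,s=grab('wrist'); print(s['position']); cv2.imwrite('pics/w1.png',im[:,:,::-1]); np.save('w1.npy',np.r_[s['position'],s['ee_rot']])
c=cam('wrist',s)
for col,z in (('yellow',.036),('green',.032),('blue',.012)):
    for b in blobs(im,col,60):
        (u,v),wh,a=cv2.minAreaRect(b)
        print(col,np.round((u,v),1),np.round(wh,1),ray(c,(u,v),z).round(4))
E
```

```text
time_s: 2.1
position: [0.4255, 0.3919, 0.2496]
ee_rot: [0.004, 3.141, 0.0]
contact_force: [0.6, 0.5, 0.3]
grip_width: 0.0855
gripper_force: 0.0
time_s: 3.35
position: [0.5002, 0.1925, 0.2494]
ee_rot: [-0.0, 3.142, 0.0]
contact_force: [0.6, 1.3, 0.8]
grip_width: 0.0858
gripper_force: 0.0
time_s: 4.47
position: [0.5004, 0.0544, 0.2493]
ee_rot: [0.001, -3.142, -0.0]
contact_force: [-0.3, -0.4, -0.5]
grip_width: 0.0855
gripper_force: 0.0
[0.5003581  0.05439478 0.24931149]
yellow [502.4 196.5] [40.2 26.7] [0.4825 0.2483 0.036 ]
yellow [329.5 187.8] [30.7 26.3] [0.4735 0.0691 0.036 ]
yellow [176.9 186.2] [27.5 36.4] [ 0.4718 -0.0876  0.036 ]
green [ 96.5 461.5] [21.  36.3] [ 0.8423 -0.2413  0.032 ]
green [513.  458.5] [46. 41.] [0.8373 0.3205 0.032 ]
green [  4.  415.5] [ 8. 17.] [ 0.7657 -0.3461  0.032 ]
green [ 58.4 370.5] [ 23.5 119.1] [ 0.6976 -0.2613  0.032 ]
green [536.7 324.3] [23.6 43. ] [0.6339 0.3145 0.032 ]
green [197.  323.1] [322.1  65.8] [ 0.6321 -0.0845  0.032 ]
green [527.2 121. ] [48.6 17.1] [0.4086 0.2631 0.032 ]
green [356.3 115. ] [42.1 15.3] [0.403  0.0947 0.032 ]
green [147.9 111.6] [17.1 46.5] [ 0.3999 -0.109   0.032 ]
green [417.  236.5] [389. 444.] [0.5267 0.1647 0.032 ]
green [ 36. 193.] [ 72. 302.] [ 0.4793 -0.2372  0.032 ]
green [530.5  13.5] [ 27. 217.] [0.3167 0.2497 0.032 ]
green [198.   13.5] [ 27. 396.] [ 0.3166 -0.0518  0.032 ]
blue [122.9 462. ] [44.1 37.1] [ 0.8665 -0.2204  0.012 ]
blue [233.5 423.5] [11. 35.] [ 0.7983 -0.0578  0.012 ]
blue [506.1 162.2] [ 51.5 121.7] [0.4494 0.2595 0.012 ]
blue [341.  154.8] [ 51.  113.4] [0.4416 0.0819 0.012 ]
blue [169.4 153.2] [120.   51.8] [ 0.44   -0.1011  0.012 ]
```

View pics/w1.png

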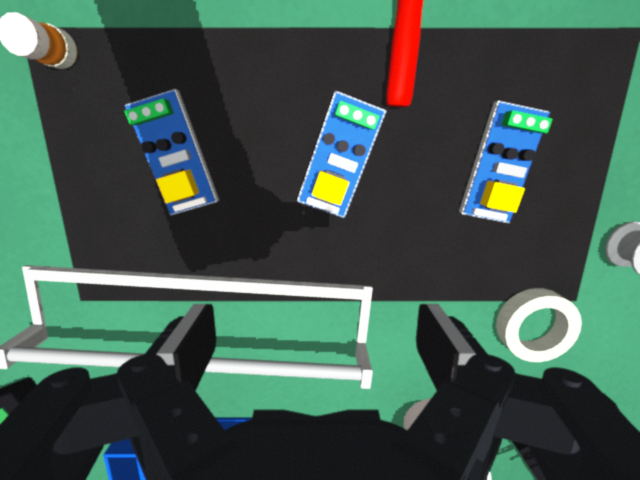

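The wrist view is flipped. The boards have yellow at (502,196), (330,188) and (177,186), and green at (527,121), (356,115) and (148,112). The foot strip runs from (27,270) to (370,290). I'll shut the fingers and press the middle transformer first.

```bash
python3 -m inch '[0.7,0.4,1,0,0.65,0.35,1,0,0,0,1,0,0,0,1,0,0,0,1,0,0,0,1,0,0,0,1,0,0,0,1,0,0,0,1,0,0,0,1,0]' 1 20; python3 -m inch '[0,0,0.25,0,0,0,0.15,0,0,0,0.15,0,0,0,0.15,0,0,0,0.15,0,0,0,0.15,0]'; python3 -m inch '[0,0,0.15,0,0,0,0,0]'
```

```text
time_s: 5.78
position: [0.4733, 0.0698, 0.0486]
ee_rot: [0.003, -3.142, -0.0]
contact_force: [-0.6, 0.4, 0.1]
grip_width: -0.0003
gripper_force: 0.0
time_s: 6.52
position: [0.4738, 0.069, 0.0298]
ee_rot: [-0.0, 3.141, 0.001]
contact_force: [-7.6, -0.6, 33.7]
grip_width: -0.0001
gripper_force: 17.9
time_s: 6.78
position: [0.474, 0.0691, 0.0296]
ee_rot: [0.001, 3.141, 0.003]
contact_force: [-18.8, -3.4, 51.6]
grip_width: -0.0001
gripper_force: 25.7
```

```bash
python3 -m inch '[0,0,-1,0,0.8,0.35,0,0,0.8,0.35,0,0,0.8,0.35,0,0,0.55,0.2,0,0,0,0,0,0]'; python3 -m inch '[0,0,0.4,0,0,0,0.2,0,0,0,0.2,0,0,0,0.15,0,0,0,0.1,0,0,0,0.1,0]'
```

```text
time_s: 7.52
position: [0.4132, 0.0942, 0.046]
ee_rot: [0.002, -3.141, 0.0]
contact_force: [1.1, 0.8, -0.6]
grip_width: -0.0
gripper_force: 0.0
time_s: 8.28
position: [0.415, 0.0937, 0.025]
ee_rot: [-0.001, -3.141, -0.001]
contact_force: [-17.3, -7.1, 54.3]
grip_width: 0.0
gripper_force: 27.2
```

```bash
python3 -m inch '[0,0,-1,0,0,1,-0.2,0,0,1,0,0,0,1,0,0,0.1,1,0,0,0.1,1,0,0,0,1,0,0,0,1,0,0,0,1,0,0,0,0.45,0,0]'; python3 -m inch '[0,0,0,0,0,0,0.6,0,0,0,0.2,0,0,0,0.2,0,0,0,0.15,0]';python3 -m inch '[0,0,0,0]'; python3 -c "
from h import *
go([.4825,.2483,.05])"
```

```text
time_s: 9.52
position: [0.4103, 0.2643, 0.0473]
ee_rot: [-0.002, 3.142, 0.0]
contact_force: [0.5, 0.3, 0.1]
grip_width: -0.0004
gripper_force: 0.0
time_s: 10.15
position: [0.4101, 0.2619, 0.0255]
ee_rot: [-0.001, -3.14, 0.002]
contact_force: [-16.6, -13.6, 54.3]
grip_width: -0.0
gripper_force: 27.2
time_s: 10.28
position: [0.41, 0.2618, 0.0258]
ee_rot: [-0.002, -3.14, 0.001]
contact_force: [-10.6, -10.2, 29.7]
grip_width: 0.0001
gripper_force: 15.4
yaw now 89.9 turn units 0.0 shift units(before turn) [-3.62 -0.67 -1.21]
shift after turn [-3.62 -0.67 -1.21]
```

```bash
python3 -m inch '[0,0,-1,0,-0.9,-0.2,-0.2,0,-0.9,-0.2,0,0,-0.9,-0.2,0,0,-0.9,-0.1,0,0,0,0,0.4,0,0,0,0.3,0,0,0,0.2,0,0,0,0.1,0,0,0,0.05,0]'; python3 -m inch '[0,0,0,0,0,0,-1,0,0,-1,-0.6,0,0.1,-1,0,0,0.1,-1,0,0,0.1,-1,0,0,0.1,-1,0,0,0.1,-1,0,0,0,-1,0,0,0,-1,0,0]';python3 -m inch '[0,-1,0,0,0,-1,0,0,0,-1,0,0,0,-1,0,0,0,-1,0,0,0,-1,0,0,0,-1,0,0,0,-1,0,0,0,-0.8,0,0,0,0,0,0]'; python3 -c "
from h import *
go([.4718,-.0876,.03])"
```

```text
time_s: 11.52
position: [0.4823, 0.2487, 0.0298]
ee_rot: [0.0, -3.141, -0.001]
contact_force: [-13.7, -10.3, 40.6]
grip_width: -0.0001
gripper_force: 20.7
time_s: 12.78
position: [0.4722, 0.0875, 0.0593]
ee_rot: [0.0, -3.142, -0.0]
contact_force: [0.3, 0.4, 0.2]
grip_width: 0.0003
gripper_force: 0.0
time_s: 14.02
position: [0.472, -0.0887, 0.0593]
ee_rot: [-0.004, -3.142, 0.0]
contact_force: [0.7, -0.2, -0.4]
grip_width: 0.0
gripper_force: 0.0
yaw now 89.9 turn units 0.0 shift units(before turn) [0.01 0.06 1.47]
shift after turn [0.01 0.06 1.47]
```

```bash
python3 -m inch '[0,0,0.7,0,0,0,0.4,0,0,0,0.2,0,0,0,0.2,0,0,0,0.12,0,0,0,0,0]'; python3 -m inch '[0,0,-1,0,0.8,-0.3,0,0,0.8,-0.3,0,0,0.8,-0.3,0,0,0.6,-0.1,0,0,0,0,0.4,0,0,0,0.4,0,0,0,0.2,0,0,0,0.15,0,0,0,0.05,0]'; python3 -m inch '[0,0,0,0]'
```

```text
time_s: 14.78
position: [0.4721, -0.0864, 0.0296]
ee_rot: [0.0, -3.14, -0.004]
contact_force: [-20.1, 4.3, 53.7]
grip_width: 0.0
gripper_force: 26.3
time_s: 16.02
position: [0.4134, -0.1071, 0.0246]
ee_rot: [0.0, -3.141, -0.001]
contact_force: [-15.6, 3.5, 49.7]
grip_width: 0.0001
gripper_force: 24.8
time_s: 16.15
position: [0.4134, -0.1071, 0.0247]
ee_rot: [0.0, -3.142, -0.002]
contact_force: [-13.8, 2.5, 42.6]
grip_width: 0.0001
gripper_force: 21.3
```

```bash
python3 -m inch '[0,0,-1,0,0,0,-1,0,-0.6,0.2,-1,0,-0.6,0.2,-1,0,-0.6,0.2,-1,0,-0.6,0.2,-1,0,-0.6,0.2,-1,0,-0.6,0,-1,0,-0.6,0,-1,0,-0.6,0,-1,0]' -1; python3 -m inch '[0,0,-1,0,0,0,-1,0,0,0,0,0,0,0,0,0]'; python3 - <<'E'
from h import *
im,s=grab('wrist'); print(s['position']); cv2.imwrite('pics/w2.png',im[:,:,::-1]); np.save('w2.npy',np.r_[s['position'],s['ee_rot']])
c=cam('wrist',s)
for col,z in (('yellow',.030),('green',.026)):
    for b in blobs(im,col,60):
        (u,v),wh,a=cv2.minAreaRect(b)
        if v<300 and max(wh)<80:print(col,np.round((u,v),1),np.round(wh,1),ray(c,(u,v),z).round(4))
E
```

```text
time_s: 17.4
position: [0.509, -0.0869, 0.223]
ee_rot: [0.001, -3.141, 0.0]
contact_force: [0.9, -0.3, -0.7]
grip_width: 0.0854
gripper_force: 0.0
time_s: 17.9
position: [0.5082, -0.087, 0.2618]
ee_rot: [0.001, -3.14, 0.0]
contact_force: [0.5, 0.4, -0.3]
grip_width: 0.0853
gripper_force: 0.0
[ 0.50819428 -0.08699585  0.26179444]
yellow [621.1 185.9] [40.8 26.2] [0.4817 0.2431 0.03  ]
yellow [458.2 178.1] [32.6 27.2] [0.4732 0.0663 0.03  ]
yellow [312.  177.4] [25.4 29.4] [ 0.4724 -0.0906  0.03  ]
green [633. 112.] [14. 12.] [0.4067 0.2395 0.026 ]
green [491.1 108.7] [44.1 16.8] [0.4034 0.0933 0.026 ]
green [291.7 105.2] [14.4 40.5] [ 0.3999 -0.1111  0.026 ]
green [601.   11.5] [23. 76.] [0.317  0.1851 0.026 ]
```

View pics/w2.png

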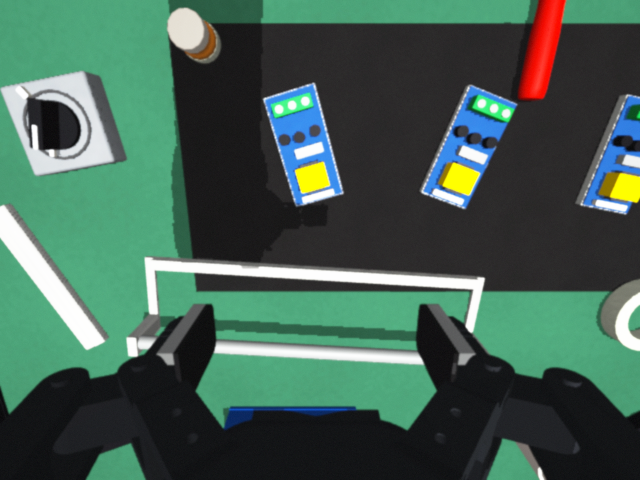

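All of the boards' parts look home. The strip runs from (150,262) to (483,281), and the timer is at about (60,123). Next I'll fit the strip's back edge to get the rest frame, plus the grasp poses.

```bash
cat > rest.py <<'E'
from h import *
im=cv2.imread('pics/w2.png')[:,:,::-1].copy(); a=np.load('w2.npy'); c=cam('wrist',dict(position=a[:3],ee_rot=a[3:]))
hsv=cv2.cvtColor(im,cv2.COLOR_RGB2HSV); w=(hsv[...,1]<60)&(hsv[...,2]>140)
P=[];N=[]
for u in range(175,460,3):
    v=np.where(w[250:305,u])[0]+250
    if len(v): P.append(ray(c,(u,v.max()+.5),.014)[:2]);N.append(ray(c,(u,v.min()-.5),.014)[:2])
L=cv2.fitLine(np.array(P,np.float32),cv2.DIST_HUBER,0,.01,.01).ravel()
d=L[:2]*np.sign(L[1]); n=np.array([d[1],-d[0]])
print('y dir',d,'yaw deg',np.degrees(np.arctan2(d[1],d[0])),'pt',L[2:], 'thick',np.median([(np.array(q)-p)@n for p,q in zip(P,N)]), 'resid',np.std((np.array(P)-L[2:])@n))
# ends along strip at back edge
for px in ((147,266),(484,285)): print('end',ray(c,px,.014).round(4), 't',(ray(c,px,.014)[:2]-L[2:])@d)
# bar: lower post tops
for px in ((139,330),(478,350)): print(px,ray(c,px,.062).round(3))
E
python3 rest.py; python3 - <<'E'
from h import *
for n,y,g in (('L',(.4823,.2470),(.4080,.2620)),('M',(.4732,.0663),(.4034,.0933)),('R',(.4724,-.0906),(.3999,-.1111))):
    y=np.array(y);g=np.array(g);d=(y-g)/np.linalg.norm(y-g); m=((y-32e-3*d)+(g+44e-3*d))/2
    print(n,'centre',m.round(4),'x-dir yaw',np.degrees(np.arctan2(d[1],d[0])).round(1),np.linalg.norm(y-g))
E
```

```text
y dir [0.06539582 0.9978594 ] yaw deg 86.25041 pt [ 0.597845   -0.08586532] thick -0.014358366641756893 resid 0.0003783042703722453
end [ 0.5796 -0.2903  0.014 ] t -0.2052249292624724
end [0.6047 0.1199 0.014 ] t 0.20581508728616324
(139, 330) [ 0.638 -0.285  0.062]
(478, 350) [0.664 0.099 0.062]
L centre [0.451  0.2533] x-dir yaw -11.4 0.07579901054763186
M centre [0.4439 0.0776] x-dir yaw -21.1 0.07484009620517602
R centre [ 0.4419 -0.0992] x-dir yaw 15.8 0.07534255105848223
```

```bash
python3 - <<'E'
from h import *
a=np.load('w2.npy'); c=cam('wrist',dict(position=a[:3],ee_rot=a[3:]))
O=np.array([.5978,-.086]);d=np.array([.0654,.99786]);n=np.array([.99786,-.0654])
for t in (-.15,-.1,0,.1,.15): print(t,proj(c,[*(O+.0765*n+t*d),.0509]).round(1))
go([.4419,-.0992,.04],105.8)
E
```

```text
-0.15 [184.8 344.6]
-0.1 [227.4 347. ]
0 [312.1 351.8]
0.1 [396.  356.5]
0.15 [437.7 358.9]
yaw now 90.0 turn units -3.16 shift units(before turn) [ 3.29 -0.61 11.09]
shift after turn [ 3.33  0.31 11.09]
```

```bash
python3 -c "
import cv2;im=cv2.imread('pics/w2.png');h=cv2.cvtColor(im,cv2.COLOR_BGR2HSV)
for u in (225,270,320,370,410): print(u,[ (v,*h[v,u,1:]) for v in range(325,375,3)])"
```

```text
225 [(325, np.uint8(137), np.uint8(99)), (328, np.uint8(134), np.uint8(101)), (331, np.uint8(132), np.uint8(172)), (334, np.uint8(136), np.uint8(174)), (337, np.uint8(133), np.uint8(174)), (340, np.uint8(32), np.uint8(110)), (343, np.uint8(4), np.uint8(181)), (346, np.uint8(2), np.uint8(237)), (349, np.uint8(2), np.uint8(249)), (352, np.uint8(4), np.uint8(235)), (355, np.uint8(129), np.uint8(170)), (358, np.uint8(134), np.uint8(166)), (361, np.uint8(135), np.uint8(168)), (364, np.uint8(135), np.uint8(166)), (367, np.uint8(134), np.uint8(167)), (370, np.uint8(134), np.uint8(165)), (373, np.uint8(134), np.uint8(164))]
270 [(325, np.uint8(130), np.uint8(100)), (328, np.uint8(135), np.uint8(98)), (331, np.uint8(133), np.uint8(100)), (334, np.uint8(136), np.uint8(173)), (337, np.uint8(133), np.uint8(173)), (340, np.uint8(133), np.uint8(171)), (343, np.uint8(11), np.uint8(112)), (346, np.uint8(5), np.uint8(193)), (349, np.uint8(2), np.uint8(245)), (352, np.uint8(1), np.uint8(249)), (355, np.uint8(9), np.uint8(226)), (358, np.uint8(134), np.uint8(173)), (361, np.uint8(134), np.uint8(173)), 
[... 1315 characters left out ...]
), (370, np.uint8(136), np.uint8(167)), (373, np.uint8(134), np.uint8(167))]
410 [(325, np.uint8(134), np.uint8(175)), (328, np.uint8(136), np.uint8(175)), (331, np.uint8(138), np.uint8(126)), (334, np.uint8(136), np.uint8(101)), (337, np.uint8(131), np.uint8(99)), (340, np.uint8(134), np.uint8(118)), (343, np.uint8(133), np.uint8(174)), (346, np.uint8(136), np.uint8(173)), (349, np.uint8(114), np.uint8(146)), (352, np.uint8(7), np.uint8(145)), (355, np.uint8(4), np.uint8(214)), (358, np.uint8(1), np.uint8(251)), (361, np.uint8(2), np.uint8(245)), (364, np.uint8(61), np.uint8(193)), (367, np.uint8(133), np.uint8(171)), (370, np.uint8(134), np.uint8(169)), (373, np.uint8(132), np.uint8(170))]
```

The predicted bar pixels match the picture, so the rest frame is confirmed. Going for the right board.

```bash
python3 -m inch '[0,0,1,-1,0,0,1,-1,0,0,1,-1,0,0,1,-0.15,0.9,0.1,1,0,0.9,0.1,1,0,0.9,0.1,1,0,0.6,0,1,0,0,0,1,0,0,0,1,0]'; python3 - <<'E'
from h import *
go([.4419,-.0992,-.002],105.8)
im,s=grab('wrist'); print(s['position']); cv2.imwrite('pics/w3.png',im[:,:,::-1]); 
E
```

```text
time_s: 19.2
position: [0.4424, -0.0993, 0.0616]
ee_rot: [0.43, -3.111, -0.0]
contact_force: [0.3, 0.5, 0.4]
grip_width: 0.0856
gripper_force: 0.0
yaw now 105.7 turn units -0.01 shift units(before turn) [0.02 0.01 3.18]
shift after turn [0.02 0.01 3.18]
[ 0.44244343 -0.09929925  0.06162432]
```

View pics/w3.png

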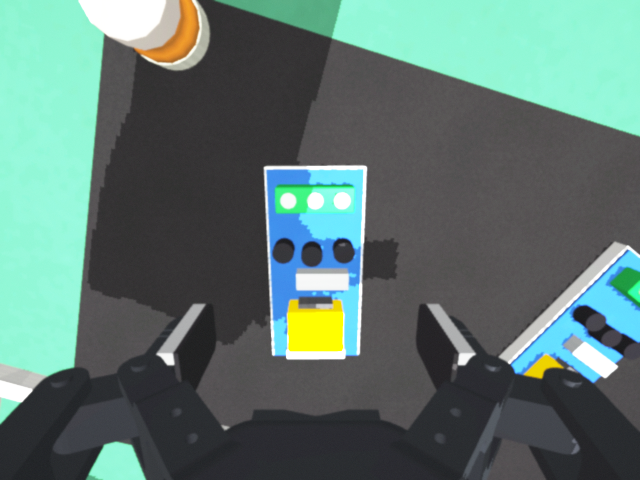

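The board is square between the open fingers, centred at column 315, and nothing is in the way.

```bash
python3 -m inch '[0,0,1,0,0,0,1,0,0,0,0.7,0,0,0,0.3,0,0,0,0.1,0,0,0,0,0]'; python3 -m inch '[0,0,0,0,0,0,0,0,0,0,0,0,0,0,0,0]' 1 30
```

```text
time_s: 20.0
position: [0.4435, -0.0994, 0.0013]
ee_rot: [-0.43, 3.111, -0.0]
contact_force: [0.6, 0.2, 0.8]
grip_width: 0.0857
gripper_force: 0.0
time_s: 20.5
position: [0.4436, -0.0994, 0.0015]
ee_rot: [-0.43, 3.111, 0.0]
contact_force: [-2.0, -0.9, 7.2]
grip_width: 0.0551
gripper_force: 30.5
```

```bash
python3 -m inch '[0,0,-0.4,0,0,0,-0.6,0,0,0,-1,0,0,0,-1,0,0,0,-1,0,0,0,0,0]'; python3 - <<'E'
from h import *
O=np.array([.5978,-.086]);d=np.array([.0654,.99786]);n=np.array([.99786,-.0654])
for t in (-.115,0,.115): print(t,(O+.057*n+t*d).round(4))
go([.6472,-.2045,.07],86.25)
print(r.state()['contact_force'])
im,s=grab('wrist'); cv2.imwrite('pics/w4.png',im[:,:,::-1])
E
```

```text
time_s: 21.25
position: [0.4444, -0.0994, 0.0826]
ee_rot: [-0.43, 3.109, -0.0]
contact_force: [1.3, 0.3, -2.7]
grip_width: 0.0548
gripper_force: 33.2
-0.115 [ 0.6472 -0.2045]
0 [ 0.6547 -0.0897]
0.115 [0.6622 0.025 ]
yaw now 105.8 turn units 3.9 shift units(before turn) [-8.33 -7.81  0.66]
shift after turn [-10.46  -4.58   0.66]
[ 1.34519199  0.27776498 -2.72017001]
```

View pics/w4.png

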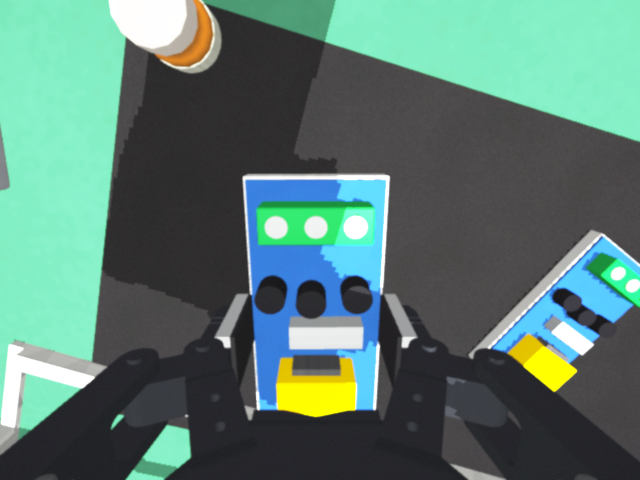

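The board is held level between the pads. Carrying it above the right-hand slot.

```bash
python3 -m inch '[0,0,0,1,0,0,0,1,0,0,0,1,0,0,0,0.9,-0.9,-0.4,0,0,-0.9,-0.4,0,0,-0.9,-0.4,0,0,-0.9,-0.4,0,0,-0.9,-0.4,0,0,-0.9,-0.4,0,0]'; python3 -m inch '[-0.9,-0.4,0,0,-0.9,-0.4,0,0,-0.9,-0.4,0,0,-0.8,-0.4,0,0,-0.8,-0.4,0,0,-0.76,-0.18,0,0,0,0,0,0,0,0,0,0]'; python3 -c "
from h import *
go([.6472,-.2045,.0605],86.25)"
```

```text
time_s: 22.55
position: [0.5476, -0.1545, 0.0796]
ee_rot: [-0.103, -3.138, 0.0]
contact_force: [0.1, 0.6, -2.9]
grip_width: 0.0547
gripper_force: 33.2
time_s: 23.55
position: [0.645, -0.2042, 0.0799]
ee_rot: [-0.103, -3.138, -0.0]
contact_force: [0.2, -0.0, -3.1]
grip_width: 0.0546
gripper_force: 33.2
yaw now 86.2 turn units -0.0 shift units(before turn) [-0.11 -0.01  0.97]
shift after turn [-0.11 -0.01  0.97]
```

```bash
python3 -m inch '[0,0,0.4,0,0,0,0.4,0,0,0,0.1,0,0,0,0,0]' - 20; python3 -m inch '[0,0,0.1,0,0,0,0.1,0,0,0,0.1,0,0,0,0.1,0,0,0,0,0]';python3 -m inch '[0,0,0.1,0,0,0,0.1,0,0,0,0.1,0,0,0,0,0]'; python3 -c "
from h import *
im,s=grab('side'); cv2.imwrite('pics/s5.png',cv2.resize(im[120:330,300:560],None,fx=2.5,fy=2.5)[:,:,::-1])"
```

```text
time_s: 24.05
position: [0.6458, -0.2044, 0.0627]
ee_rot: [-0.103, -3.139, 0.0]
contact_force: [-0.6, 0.2, -2.1]
grip_width: 0.0545
gripper_force: 33.2
time_s: 24.68
position: [0.6461, -0.2045, 0.0567]
ee_rot: [0.103, 3.139, 0.001]
contact_force: [-6.5, 2.7, 11.3]
grip_width: 0.0546
gripper_force: 38.0
time_s: 25.18
position: [0.6463, -0.2046, 0.0514]
ee_rot: [0.103, 3.138, 0.001]
contact_force: [-8.6, 4.2, 16.4]
grip_width: 0.0545
gripper_force: 44.5
```

View pics/s5.png

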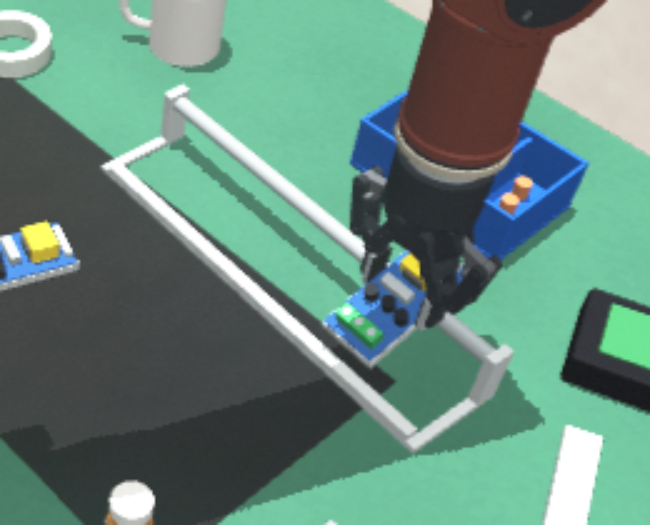

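The board is tilting over the bar as planned, with its foot end (green) behind the strip. I'll keep lowering.

```bash
python3 -m inch '[0,0,0.1,0,0,0,0.1,0,0,0,0.1,0,0,0,0,0]'; python3 -m inch '[0,0,0.1,0,0,0,0.05,0,0,0,0,0,0,0,0,0]'; python3 -m inch '[0,0,0.1,0,0,0,0,0]'
```

```text
time_s: 25.72
position: [0.6468, -0.2046, 0.0461]
ee_rot: [0.103, 3.137, 0.001]
contact_force: [-9.5, 3.9, 20.5]
grip_width: 0.0548
gripper_force: 50.5
time_s: 26.22
position: [0.6471, -0.2046, 0.044]
ee_rot: [0.103, 3.137, 0.001]
contact_force: [-12.8, 5.1, 27.6]
grip_width: 0.055
gripper_force: 53.7
time_s: 26.48
position: [0.6473, -0.2046, 0.0422]
ee_rot: [0.103, 3.136, 0.001]
contact_force: [-12.2, 5.6, 28.0]
grip_width: 0.0545
gripper_force: 56.3
```

```bash
python3 -m inch '[0,0,0,0,0,0,0,0,0,0,0,0,0,0,0,0]' -0.5; python3 -c "
from h import *
im,s=grab('side'); cv2.imwrite('pics/s6.png',cv2.resize(im[190:310,400:540],None,fx=4,fy=4)[:,:,::-1])"
```

```text
time_s: 26.98
position: [0.6459, -0.2044, 0.0377]
ee_rot: [-0.103, -3.14, 0.0]
contact_force: [0.1, 0.6, 0.0]
grip_width: 0.0638
gripper_force: 0.0
```

View pics/s6.png

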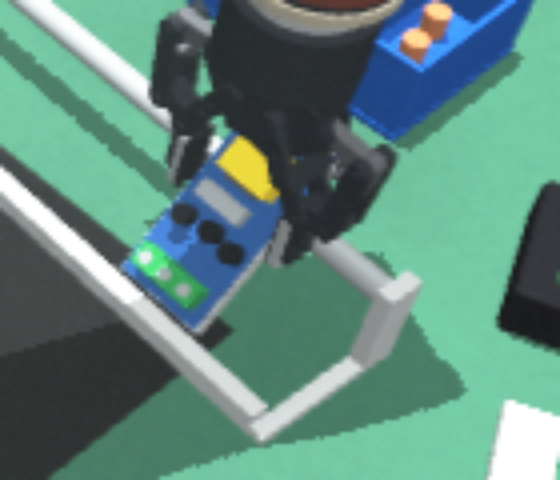

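The right board now leans with its foot behind the strip. I'll back straight up and look again.

```bash
python3 -m inch '[0,0,0,0,0,0,0,0,0,0,-0.5,0,0,0,-1,0,0,0,-1,0,0,0,-1,0,0,0,-1,0,0.8,0.6,-1,0,0.9,1,-1,0,0.9,1,-1,0]' -0.8; python3 -m inch '[0.9,1,-1,0,0.9,1,-1,0,0.9,1,0,0,0.9,1,0,0,0.5,1,0,0,0.5,1,0,0,0.5,1,0,0,0,1,0,0,0,0,0,0,0,0,0,0]' -1; cat > look.py <<'E'
from h import *
import sys
im,s=grab('wrist'); print(s['position'],s['ee_rot']); cv2.imwrite(f'pics/{sys.argv[1]}.png',im[:,:,::-1])
c=cam('wrist',s); Y=[];G=[]
for col,z,L in (('yellow',.030,Y),('green',.026,G)):
    for b in blobs(im,col,60):
        (u,v),wh,a=cv2.minAreaRect(b)
        if v<330 and max(wh)<120: L.append((ray(c,(u,v),z)[:2],(u,v),wh))
for y,p,wh in Y:
    for g,q,_ in G:
        l=np.linalg.norm(y-g)
        if .06<l<.09:
            d=(y-g)/l; print('px',np.round(p),np.round(q),'len',l.round(4),'centre',((y+g)/2+.006*d).round(4),'yaw',np.degrees(np.arctan2(d[1],d[0])).round(1))
E
python3 look.py w5
```

```text
time_s: 28.28
position: [0.5969, -0.1487, 0.1894]
ee_rot: [0.103, 3.14, 0.0]
contact_force: [-0.9, 0.7, 0.1]
grip_width: 0.0772
gripper_force: 0.0
time_s: 29.52
position: [0.5062, 0.0162, 0.2284]
ee_rot: [0.104, 3.14, -0.0]
contact_force: [-0.6, -0.2, 0.6]
grip_width: 0.0857
gripper_force: 0.0
[0.50622863 0.01618652 0.22836761] [ 1.03999680e-01  3.13952891e+00 -4.91596438e-04]
px [367. 180.] [392. 101.] len 0.0752 centre [0.444  0.0794] yaw -20.1
px [551. 177.] [575.  95.] len 0.0752 centre [0.4517 0.2542] yaw -11.7
```

```bash
python3 -c "
from h import *
go([.444,.079,.06],69.5)"
```

```text
yaw now 86.2 turn units 3.33 shift units(before turn) [3.32 2.93 8.41]
shift after turn [4.02 1.86 8.41]
```

```bash
python3 -m inch '[0,0,0.8,1,0,0,0.8,1,0,0,0.8,1,0,0,0.8,0.35,0.8,0.37,0.8,0,0.8,0.37,0.8,0,0.8,0.37,0.8,0,0.8,0.37,0.8,0,0.8,0.37,1,0,0,0,1,0]'; python3 -m inch '[0,0,0,0]'; python3 -c "
from h import *
go([.444,.079,0],69.5)"; python3 look.py w6
```

```text
time_s: 30.82
position: [0.4435, 0.0804, 0.0592]
ee_rot: [-0.556, -3.092, -0.001]
contact_force: [0.1, 0.4, 0.4]
grip_width: 0.0858
gripper_force: 0.0
time_s: 30.95
position: [0.4432, 0.0791, 0.0588]
ee_rot: [-0.558, -3.089, 0.003]
contact_force: [-0.2, -0.0, 0.5]
grip_width: 0.0854
gripper_force: 0.0
yaw now 69.5 turn units 0.0 shift units(before turn) [-0.04  0.01  2.94]
shift after turn [-0.04  0.01  2.94]
[0.44321457 0.0791369  0.05883156] [-5.57997079e-01 -3.08948070e+00  2.61641696e-03]
px [318. 329.] [317. 189.] len 0.078 centre [0.4382 0.0823] yaw -19.9
px [618. 244.] [618.  96.] len 0.0728 centre [0.4462 0.2388] yaw -9.0
```

It's centred (columns 318 and 317). Grip, lift and carry to the middle slot.

```bash
python3 -m inch '[0,0,1,0,0,0,1,0,0,0,0.7,0,0,0,0.25,0,0,0,0,0]'; python3 -m inch '[0,0,0,0,0,0,0,0,0,0,0,0,0,0,0,0]' 1 30; python3 -m inch '[0,0,-0.4,0,0,0,-0.6,0,0,0,-1,0,0,0,-1,0,0,0,-1,0,0,0,0,0]'; python3 -c "
from h import *
go([.6525,-.0897,.08],86.25)"
```

```text
time_s: 31.62
position: [0.4444, 0.0798, 0.0011]
ee_rot: [0.559, 3.091, -0.0]
contact_force: [-0.8, -0.3, 0.3]
grip_width: 0.0853
gripper_force: 0.0
time_s: 32.12
position: [0.4447, 0.08, 0.0017]
ee_rot: [0.559, 3.091, 0.001]
contact_force: [-1.9, 0.1, 6.7]
grip_width: 0.0549
gripper_force: 30.6
time_s: 32.88
position: [0.4453, 0.0802, 0.0827]
ee_rot: [0.559, 3.089, 0.003]
contact_force: [0.1, 0.1, -3.3]
grip_width: 0.0544
gripper_force: 32.9
yaw now 69.5 turn units -3.35 shift units(before turn) [-12.68  -4.33   0.15]
shift after turn [-10.89  -7.8    0.15]
```

```bash
python3 -m inch '[0,0,0,-1,0,0,0,-1,0,0,0,-1,0,0,0,-0.35,-0.9,-0.7,0,0,-0.9,-0.7,0,0,-0.9,-0.7,0,0,-0.9,-0.7,0,0,-0.9,-0.7,0,0,-0.9,-0.7,0,0]'; python3 -m inch '[-0.9,-0.7,0,0,-0.9,-0.7,0,0,-0.9,-0.7,0,0,-0.9,-0.7,0,0,-0.9,-0.6,0,0,-0.9,-0.2,0,0,-0.09,0,0,0,0,0,0,0]'; python3 -c "
from h import *
go([.6525,-.0897,.0605],86.25)"
```

```text
time_s: 34.12
position: [0.5467, -0.0115, 0.0804]
ee_rot: [-0.104, -3.139, 0.0]
contact_force: [0.5, 0.4, -2.0]
grip_width: 0.0545
gripper_force: 32.9
time_s: 35.12
position: [0.6506, -0.0897, 0.0803]
ee_rot: [-0.103, -3.139, -0.0]
contact_force: [0.1, -0.5, -3.2]
grip_width: 0.0547
gripper_force: 32.9
yaw now 86.2 turn units -0.0 shift units(before turn) [-0.1   0.    0.99]
shift after turn [-0.1   0.    0.99]
```

```bash
python3 -m inch '[-0.1,0,0.4,0,0,0,0.4,0,0,0,0.1,0,0,0,0,0]' - 20; python3 -m inch '[0,0,0.1,0,0,0,0.1,0,0,0,0.1,0,0,0,0.1,0,0,0,0.1,0,0,0,0.1,0,0,0,0.1,0,0,0,0,0]';python3 -m inch '[0,0,0.1,0,0,0,0.1,0,0,0,0.1,0,0,0,0.1,0,0,0,0.15,0,0,0,0.1,0,0,0,0,0]'; python3 -m inch '[0,0,0,0,0,0,0,0,0,0,0,0,0,0,0,0]' -0.5; python3 -c "
from h import *
im,s=grab('side'); cv2.imwrite('pics/s7.png',cv2.resize(im[150:310,340:540],None,fx=3.5,fy=3.5)[:,:,::-1])"
```

```text
time_s: 35.62
position: [0.6531, -0.0901, 0.0626]
ee_rot: [-0.103, -3.139, 0.0]
contact_force: [-0.3, -0.4, -2.7]
grip_width: 0.0546
gripper_force: 32.9
time_s: 36.62
position: [0.6539, -0.0902, 0.0514]
ee_rot: [0.102, 3.138, 0.001]
contact_force: [-9.2, 2.2, 18.0]
grip_width: 0.0546
gripper_force: 45.1
time_s: 37.5
position: [0.6551, -0.0903, 0.0405]
ee_rot: [0.102, 3.136, 0.002]
contact_force: [-13.3, 2.0, 31.3]
grip_width: 0.0548
gripper_force: 59.9
time_s: 38.0
position: [0.6532, -0.0902, 0.0356]
ee_rot: [-0.103, -3.139, 0.0]
contact_force: [-0.6, 0.2, -0.1]
grip_width: 0.0637
gripper_force: 0.0
```

View pics/s7.png

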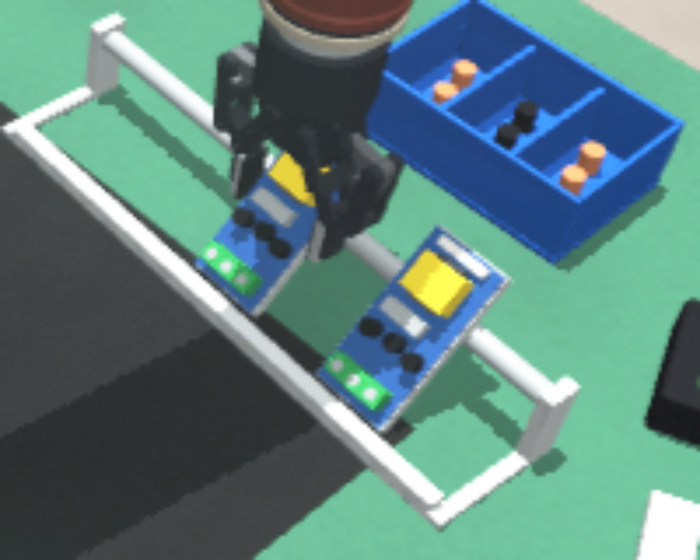

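Both boards lean well. Now the left one.

```bash
python3 -m inch '[0,0,0,0,0,0,0,0,0,0,-0.5,0,0,0,-1,0,0,0,-1,0,0,0,-1,0,0,0,-1,0,0.6,1,-1,0,0.6,1,-1,0,0.6,1,-1,0]' -0.8; python3 -m inch '[0.6,1,-1,0,0.6,1,-1,0,0.6,1,0,0,0.6,1,0,0,0.6,1,0,0,0.6,1,0,0,0.6,1,0,0,0.5,1,0,0,0.5,1,0,0,0,1,0,0]' -1; python3 -m inch '[0,0,0,0,0,0,0,0]'; python3 look.py w7
```

```text
time_s: 39.3
position: [0.621, -0.0274, 0.1875]
ee_rot: [0.103, 3.139, 0.0]
contact_force: [0.5, 0.4, 0.2]
grip_width: 0.0768
gripper_force: 0.0
time_s: 40.55
position: [0.5304, 0.1793, 0.2269]
ee_rot: [0.102, 3.139, 0.001]
contact_force: [0.1, -0.6, 0.0]
grip_width: 0.0854
gripper_force: 0.0
time_s: 40.8
position: [0.531, 0.1774, 0.226]
ee_rot: [0.104, 3.14, -0.001]
contact_force: [0.3, 0.1, 0.3]
grip_width: 0.0852
gripper_force: 0.0
[0.53103674 0.17744216 0.22596394] [ 1.04241450e-01  3.13981634e+00 -1.10795916e-03]
px [388. 163.] [403.  79.] len 0.0745 centre [0.4521 0.2567] yaw -11.1
```

```bash
python3 -c "
from h import *
go([.452,.2555,.058],78.6)"
```

```text
yaw now 86.2 turn units 1.51 shift units(before turn) [4.21 3.65 8.39]
shift after turn [4.65 3.06 8.39]
```

```bash
python3 -m inch '[0,0,0.9,0.75,0,0,0.9,0.75,0.9,0.6,0.9,0,0.9,0.6,0.9,0,0.9,0.6,0.9,0,0.95,0.6,0.9,0,1,0.66,1,0,0,0,1,0,0,0,1,0,0,0,0,0]';  python3 -c "
from h import *
go([.452,.2555,0],78.6)"; python3 look.py w8
```

```text
time_s: 42.1
position: [0.4509, 0.2551, 0.0568]
ee_rot: [-0.31, -3.124, 0.004]
contact_force: [-0.2, -0.4, 0.9]
grip_width: 0.0854
gripper_force: 0.0
yaw now 78.7 turn units 0.02 shift units(before turn) [-0.06  0.04  2.84]
shift after turn [-0.06  0.04  2.84]
[0.45086799 0.25514043 0.05681241] [-0.3096158  -3.12448166  0.00350882]
```

```bash
python3 -c "
from h import *
im=cv2.imread('pics/w8.png')[:,:,::-1].copy()
for k in ('yellow','green','blue'):
  for b in blobs(im,k,300):
    q=cv2.minAreaRect(b)
    if q[0][1]<380 and 200<q[0][0]<450: print(k,np.round(q[0]),np.round(q[1]),q[2])"
```

```text
yellow [322. 331.] [52. 55.] 90.0
blue [322. 293.] [123.  91.] 87.39744567871094
```

View pics/w8.png

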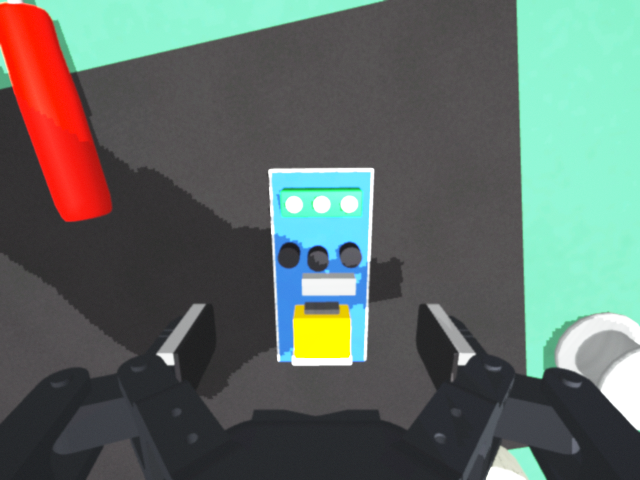

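It's square, and about 6 px right of the finger centre. I'll nudge by +0.12 in y, then grip and lift.

```bash
python3 -m inch '[0,0.12,1,0,0,0,1,0,0,0,0.65,0,0,0,0.2,0,0,0,0,0]'; python3 -m inch '[0,0,0,0,0,0,0,0,0,0,0,0,0,0,0,0]' 1 30; python3 -m inch '[0,0,-0.4,0,0,0,-0.6,0,0,0,-1,0,0,0,-1,0,0,0,-1,0,0,0,0,0]'; python3 -c "
from h import *
go([.660,.025,.08],86.25)"
```

```text
time_s: 42.78
position: [0.4521, 0.259, 0.0013]
ee_rot: [0.308, 3.126, 0.0]
contact_force: [0.6, -0.1, -0.6]
grip_width: 0.0855
gripper_force: 0.0
time_s: 43.28
position: [0.4522, 0.2592, 0.0017]
ee_rot: [0.308, 3.126, 0.001]
contact_force: [-2.3, -0.7, 5.3]
grip_width: 0.0545
gripper_force: 30.8
time_s: 44.02
position: [0.4528, 0.2596, 0.0828]
ee_rot: [0.308, 3.124, 0.004]
contact_force: [0.2, -0.3, -2.4]
grip_width: 0.0548
gripper_force: 32.8
yaw now 78.7 turn units -1.5 shift units(before turn) [-12.45  -9.49   0.14]
shift after turn [-11.1  -11.03   0.14]
```

```bash
python3 -m inch '[0,0,0,-0.75,0,0,0,-0.75,-0.9,-0.9,0,0,-0.9,-0.9,0,0,-0.9,-0.9,0,0,-0.9,-0.9,0,0,-0.9,-0.9,0,0,-0.9,-0.9,0,0,-0.9,-0.9,0,0,-0.9,-0.9,0,0]'; python3 -m inch '[-0.9,-0.9,0,0,-0.9,-0.9,0,0,-0.9,-0.9,0,0,-0.9,-0.9,0,0,-0.3,-0.23,0,0,0,0,0,0,0,0,0,0]'; python3 -c "
from h import *
go([.660,.025,.0605],86.25)"
```

```text
time_s: 45.28
position: [0.586, 0.1051, 0.08]
ee_rot: [-0.102, -3.139, 0.001]
contact_force: [0.1, -0.1, -2.7]
grip_width: 0.0549
gripper_force: 32.8
time_s: 46.15
position: [0.6582, 0.0257, 0.0806]
ee_rot: [-0.101, -3.139, -0.001]
contact_force: [0.2, -0.6, -3.1]
grip_width: 0.0545
gripper_force: 32.8
yaw now 86.3 turn units 0.02 shift units(before turn) [-0.09 -0.03  1.  ]
shift after turn [-0.09 -0.03  1.  ]
```

```bash
python3 -m inch '[-0.1,0,0.4,0,0,0,0.4,0,0,0,0.1,0,0,0,0,0]' - 20; python3 -m inch '[0,0,0.1,0,0,0,0.1,0,0,0,0.1,0,0,0,0.1,0,0,0,0.1,0,0,0,0.1,0,0,0,0.1,0,0,0,0,0]';python3 -m inch '[0,0,0.1,0,0,0,0.1,0,0,0,0.1,0,0,0,0.1,0,0,0,0.15,0,0,0,0.1,0,0,0,0,0]'; python3 -m inch '[0,0,0,0,0,0,0,0,0,0,0,0,0,0,0,0]' -0.5; python3 -m inch '[0,0,0,0,0,0,0,0,0,0,-0.5,0,0,0,-1,0,0,0,-1,0,0,0,-1,0,0,0,-1,0,0,0,-1,0,0,0,-1,0,0.5,-1,-1,0]' -0.8; python3 -m inch '[1,-1,-1,0,1,-1,-1,0,1,-1,0,0,1,-1,0,0,1,-1,0,0,1,-1,0,0,1,-1,0,0,1,-1,0,0,1,-1,0,0,0,-1,0,0]' -1; python3 -c "
from h import *
im,s=grab('side'); cv2.imwrite('pics/s9.png',cv2.resize(im[130:330,310:560],None,fx=3,fy=3)[:,:,::-1])
go([.46,-.33,.2],90)"
```

```text
time_s: 46.65
position: [0.6607, 0.0242, 0.0626]
ee_rot: [-0.103, -3.139, 0.0]
contact_force: [-0.4, -0.6, -2.2]
grip_width: 0.0545
gripper_force: 32.8
time_s: 47.65
position: [0.6615, 0.0242, 0.0516]
ee_rot: [0.103, 3.138, 0.001]
contact_force: [-9.2, 0.1, 16.2]
grip_width: 0.055
gripper_force: 45.1
time_s: 48.52
position: [0.6628, 0.0241, 0.0406]
ee_rot: [0.103, 3.135, 0.002]
contact_force: [-11.7, -0.7, 31.3]
grip_width: 0.0548
gripper_force: 60.4
time_s: 49.02
position: [0.6608, 0.0242, 0.0356]
ee_rot: [-0.103, -3.14, 0.0]
contact_force: [-0.3, -0.7, -0.1]
grip_width: 0.0641
gripper_force: 0.0
time_s: 50.28
position: [0.6499, 0.0067, 0.187]
ee_rot: [-0.098, -3.14, -0.001]
contact_force: [0.9, -0.5, -0.3]
grip_width: 0.0768
gripper_force: 0.0
time_s: 51.52
position: [0.4553, -0.1842, 0.2263]
ee_rot: [0.104, 3.139, 0.001]
contact_force: [0.5, 0.2, 0.2]
grip_width: 0.0856
gripper_force: 0.0
yaw now 86.1 turn units -0.78 shift units(before turn) [-0.72 -7.12  1.33]
shift after turn [-0.23 -7.16  1.33]
```

View pics/s9.png

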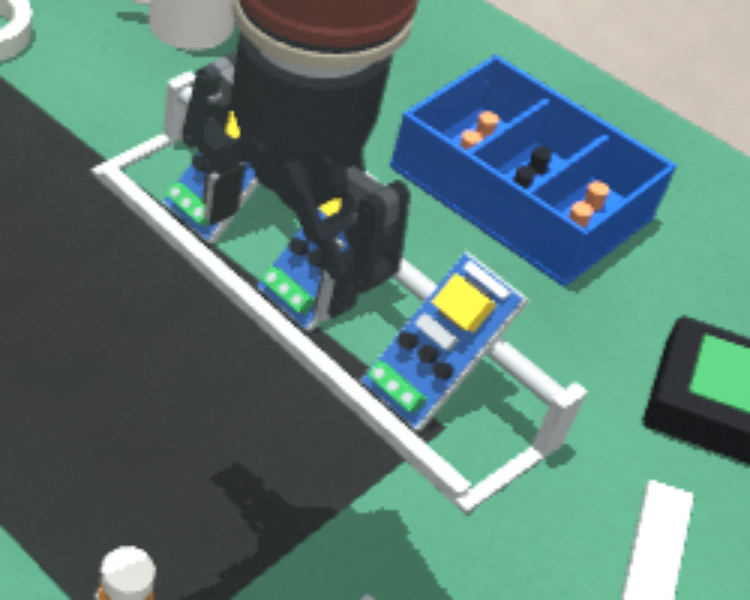

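All three boards are leaning. Now a close look at the timer.

```bash
python3 -m inch '[0,-0.9,0,-0.78,0,-0.9,0,0,0,-0.9,0.3,0,0,-0.9,0.3,0,0,-0.9,0.3,0,0,-0.9,0.3,0,0,-0.9,0,0,0,-0.8,0,0,0,0,0,0,0,0,0,0]'; python3 - <<'E'
from h import *
im,s=grab('wrist'); print(s['position']); np.save('w10.npy',np.r_[s['position'],s['ee_rot']]); c=cam('wrist',s)
cv2.imwrite('pics/w10.png',im[:,:,::-1])
u,v=proj(c,[.415,-.349,.05]).astype(int); x0,y0=max(u-75,0),max(v-75,0); print(u,v,x0,y0)
cv2.imwrite('pics/w10c.png',cv2.resize(im[y0:y0+150,x0:x0+150],None,fx=4,fy=4,interpolation=cv2.INTER_CUBIC)[:,:,::-1])
E
```

```text
time_s: 52.82
position: [0.4561, -0.3242, 0.2019]
ee_rot: [0.005, -3.141, -0.001]
contact_force: [-0.8, 0.5, 0.4]
grip_width: 0.0851
gripper_force: 0.0
[ 0.456068   -0.32418342  0.20186582]
285 180 210 105
```

View pics/w10c.png

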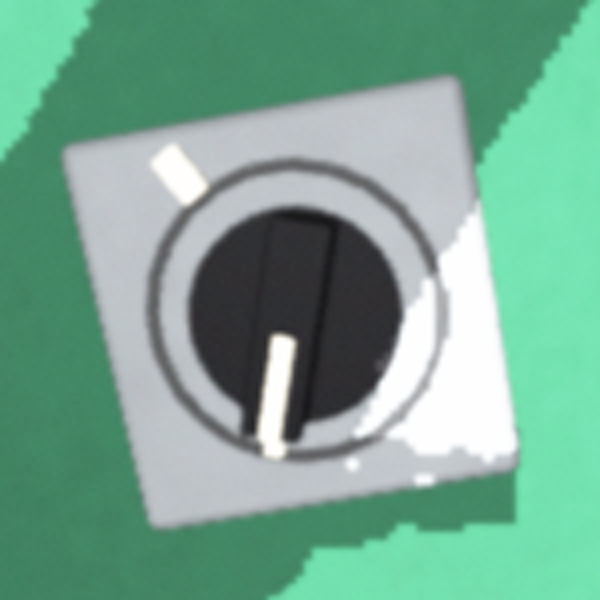

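The crop shows the knob centre at about (297,312). The pointer points down to (272,450) and the tab is upper left at (180,175), so I need roughly 120° clockwise.

```bash
python3 - <<'E'
from h import *
a=np.load('w10.npy'); c=cam('wrist',dict(position=a[:3],ee_rot=a[3:]))
im=cv2.imread('pics/w10.png')[:,:,::-1].copy()
W=lambda p,z: ray(c,(p[0]/4+210-.4,p[1]/4+105-.4),z)[:2]
# grey box top corners at z .03
co=[W(p,.03) for p in ((63,148),(457,76),(518,462),(152,527))]
print('box sides',[np.linalg.norm(co[i]-co[i-1]).round(4) for i in range(4)]); C=np.mean(co,0)
print('box centre',C.round(4),'ring',W((297,310),.032).round(4),'disc',W((296,314),.036).round(4),'bar mid top',((W((302,216),.06)+W((271,437),.06))/2).round(4))
ang=lambda d:np.degrees(np.arctan2(d[1],d[0]))
p=ang(W((270,436),.06)-W((284,338),.06)); e1=ang(W((300,436),.06)-W((333,226),.06));e2=ang(W((243,432),.06)-W((272,216),.06))
t=ang(W((180,175),.034)-C); print('pointer',p,e1,e2,'tip',ang(W((272,450),.038)-C),'tab',t,ang(W((180,175),.036)-W((297,310),.032)),'cw turn',(p-t)%360)
print('q7',r.state()['joint_pos'][6]); go([*C,.06],p+90)
E
```

```text
box sides [np.float64(0.0873), np.float64(0.0873), np.float64(0.0864), np.float64(0.0878)]
box centre [ 0.4187 -0.3524] ring [ 0.4182 -0.3524] disc [ 0.4186 -0.3523] bar mid top [ 0.4188 -0.3522]
pointer -9.686443347931757 -10.113856226870505 -9.540215512447853 tip -10.954641389141427 tab -140.56862207628873 -140.492400145488 cw turn 130.88217872835696
q7 2.2198987611738663
yaw now 90.2 turn units 1.98 shift units(before turn) [ 1.88 -1.42  7.1 ]
shift after turn [ 1.61 -1.72  7.1 ]
```

```bash
python3 -m inch '[0,0,0,-1,0,0,0,-1,0,0,0,-1,0,0,0,-1,0,0,0,-1,0,0,0,-1,0,0,0,-1,0,0,0,-1,0,0,0,-1,0,0,0,-1]' -0.2 30; python3 -c "
from h import *
print(r.state()['joint_pos'].round(2) if hasattr(r.state()['joint_pos'],'round') else r.state()['joint_pos']); go([.4187,-.3524,.1],80.3)"
```

```text
time_s: 54.12
position: [0.4522, -0.3237, 0.187]
ee_rot: [0.991, -2.949, -0.028]
contact_force: [0.0, -0.1, -1.4]
grip_width: 0.0513
gripper_force: 0.0
[ 1.01  0.24 -0.55  1.71  0.14  1.27  2.65]
yaw now 127.1 turn units 9.37 shift units(before turn) [ 2.1  -0.24  4.39]
shift after turn [ 1.26 -1.7   4.39]
```

Positive turns bring q7 down, so no half turn is needed. Turning back.

```bash
python3 -m inch '[0,0,0,1,0,0,0,1,0,0,0,1,0,0,0,1,0,0,0,1,0,0,0,1,0,0,0,1,0,0,0,1,0,0,0,1,0,0,0,1]'; python3 -c "
from h import *
print(r.state()['joint_pos'][6]); go([.4187,-.3524,.1],80.3)"
```

```text
time_s: 55.38
position: [0.4523, -0.3239, 0.1869]
ee_rot: [-0.354, -3.087, -0.005]
contact_force: [0.2, 0.1, 0.1]
grip_width: 0.0513
gripper_force: 0.0
1.7920445711953497
yaw now 76.9 turn units -0.68 shift units(before turn) [ 1.16 -1.77  4.39]
shift after turn [ 1.26 -1.7   4.39]
```

```bash
python3 -m inch '[0,0,0,-0.68,0.6,-0.85,0.5,0,0.66,-0.85,0.9,0,0,0,1,0,0,0,1,0,0,0,1,0,0,0,0,0]'; python3 -c "
from h import *
print(r.state()['joint_pos'][6],R.from_rotvec(r.state()['ee_rot']).as_matrix()[:,2].round(3)); go([.4187,-.3524,.041],80.3)"
```

```text
time_s: 56.25
position: [0.4159, -0.3534, 0.0972]
ee_rot: [-0.263, -3.092, -0.011]
contact_force: [-1.2, 0.5, -0.7]
grip_width: 0.0513
gripper_force: 0.0
1.9035725597573951 [-0.037  0.01  -0.999]
yaw now 80.3 turn units -0.0 shift units(before turn) [-0.24  0.06  2.8 ]
shift after turn [-0.24  0.06  2.8 ]
```

```bash
python3 -m inch '[-0.24,0.06,1,0,0,0,1,0,0,0,0.5,0,0,0,0.2,0,0,0,0,0]'; python3 -m inch '[0,0,0,0,0,0,0,0,0,0,0,0,0,0,0,0]' 1 30;  python3 -c "
from h import *
go([.4187,-.3524,.041],80.3)"
```

```text
time_s: 56.88
position: [0.4219, -0.3526, 0.0456]
ee_rot: [-0.26, -3.097, -0.008]
contact_force: [0.1, 0.0, 0.9]
grip_width: 0.0513
gripper_force: 0.0
time_s: 57.38
position: [0.4219, -0.3531, 0.0461]
ee_rot: [-0.261, -3.097, -0.006]
contact_force: [-0.0, -3.5, 5.4]
grip_width: 0.0124
gripper_force: 33.1
yaw now 80.4 turn units 0.02 shift units(before turn) [0.16 0.01 0.26]
shift after turn [0.16 0.01 0.26]
```

```bash
python3 -m inch '[0.16,0,0.1,0,0,0,0,0,0,0,0,0]' 0.4; python3 -m inch '[0,0,0,0,0,0,0,0,0,0,0,0]' 1 30; python3 -m inch '[0,0,0,1,0,0,0,1,0,0,0,1,0,0,0,1,0,0,0,1,0,0,0,1,0,0,0,1,0,0,0,1,0,0,0,1,0,0,0,1]'; python3 -c "
from h import *
print(r.state()['joint_pos'][6]);go([.4187,-.3524,.044],80.3)"
```

```text
time_s: 57.75
position: [0.4183, -0.3516, 0.0434]
ee_rot: [-0.26, -3.096, -0.009]
contact_force: [-0.6, 0.5, 0.5]
grip_width: 0.0256
gripper_force: 0.0
time_s: 58.12
position: [0.4184, -0.3525, 0.0437]
ee_rot: [-0.261, -3.096, -0.007]
contact_force: [-0.8, -2.7, -0.3]
grip_width: 0.0118
gripper_force: 33.8
time_s: 59.38
position: [0.4195, -0.3511, 0.0437]
ee_rot: [-1.548, -2.696, 0.013]
contact_force: [1.1, 1.5, -0.3]
grip_width: 0.0121
gripper_force: 34.1
1.0455127957915982
yaw now 30.3 turn units -10.0 shift units(before turn) [-0.04 -0.07 -0.02]
shift after turn [ 0.03 -0.07 -0.02]
```

```bash
python3 -m inch '[0,0,0,1,0,0,0,1,0,0,0,1,0,0,0,1,0,0,0,1,0,0,0,1,0,0,0,1,0,0,0,1,0,0,0,1,0,0,0,1]'; python3 -m inch '[0,0,0,1,0,0,0,1,0,0,0,1,0,0,0,1,0,0,0,1,0,0,0,1,0,0,0,0.2,0,0,0,0,0,0,0,0]'; python3 -c "
from h import *
print(r.state()['joint_pos'][6]);go([.4187,-.3524,.044],-50.7)"; python3 -m inch '[0,0,0,0,0,0,0,0,0,0,0,0]' 0; python3 -m inch '[0,0,-1,0,0,0,-1,0,0,0,-1,0,0,0,-1,0,0,0,-1,0,0,0,-1,0,0,0,-1,0,0,0,-1,0]'
```

```text
time_s: 60.62
position: [0.4209, -0.3511, 0.0438]
ee_rot: [-2.549, -1.795, 0.031]
contact_force: [7.4, -0.7, -4.3]
grip_width: 0.0122
gripper_force: 34.6
time_s: 61.75
position: [0.4214, -0.3519, 0.0439]
ee_rot: [-2.942, -1.056, 0.039]
contact_force: [8.5, -3.7, -7.3]
grip_width: 0.0121
gripper_force: 33.5
-0.29163039597051404
yaw now -50.5 turn units 0.03 shift units(before turn) [-0.12 -0.07 -0.  ]
shift after turn [-0.12 -0.07 -0.  ]
time_s: 62.12
position: [0.4183, -0.3517, 0.0435]
ee_rot: [-2.939, -1.053, 0.046]
contact_force: [-0.5, -0.6, -0.1]
grip_width: 0.0427
gripper_force: 0.0
time_s: 63.12
position: [0.4237, -0.3531, 0.2041]
ee_rot: [-2.939, -1.052, 0.046]
contact_force: [0.5, 0.1, -0.6]
grip_width: 0.043
gripper_force: 0.0
```

Look at the knob, and use the top camera to check the boards and bystanders.

```bash
python3 - <<'E'
from h import *
im,s=grab('wrist'); np.save('w11.npy',np.r_[s['position'],s['ee_rot']]); c=cam('wrist',s)
cv2.imwrite('pics/w11.png',im[:,:,::-1])
u,v=proj(c,[.4187,-.3524,.045]).astype(int); x0,y0=max(u-55,0),max(v-55,0); print(u,v,x0,y0)
a=cv2.resize(im[y0:y0+110,x0:x0+110],(550,550),interpolation=cv2.INTER_CUBIC)
cv2.imwrite('pics/w11c.png',a[:,:,::-1])
E
```

```text
317 224 262 169
```

View pics/w11c.png

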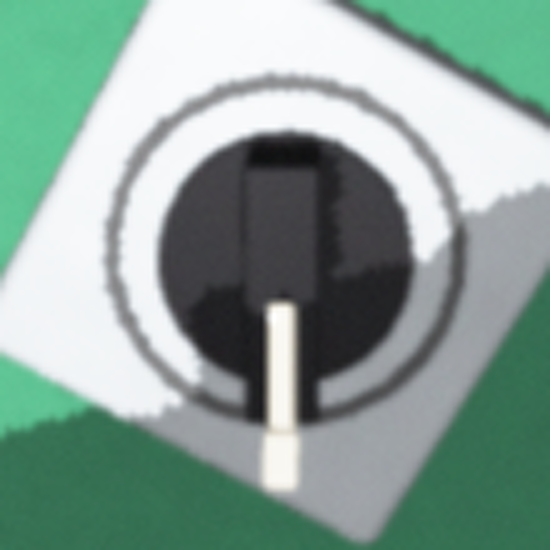

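The pointer line (column 281) runs straight into the tab (281,462), so it's within about 1 mm. Final check from the side.

```bash
python3 - <<'E'
from h import *
im,s=grab('side'); t,_=grab('top')
cv2.imwrite('pics/fin.png',np.hstack([cv2.resize(im[140:310,310:540],(460,340)),cv2.resize(t[120:290,150:310+20],(340,340))])[:,:,::-1])
E
```

```text
(no output)
```

View pics/fin.png

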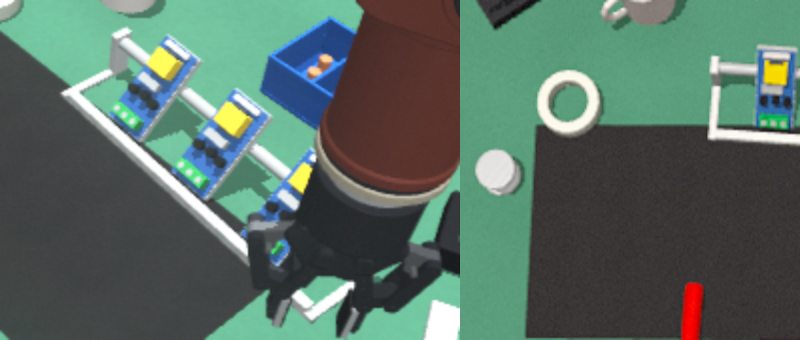

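All three boards still lean square on the rest, and the bystanders in view haven't moved.

```bash
python3 -c "
from bench import ticket
print(ticket.finish_job())"
```

```text
the job is handed in; nothing more can be done
None
```

I pressed both parts home on all three boards, leaned them square on the rest and turned the knob to within about 1 mm of the tab by eye. The job is handed in at about 63 s of the 210 s; it returned no verdict. On a wrong-way turn over the timer, the last joint was driven to its 2.65 rad range limit and stopped there.

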